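Roll the trunking's cover strip home

ROBOT

A 6-joint arm with a two-finger parallel gripper is mounted at the origin on the work surface. World frame = base frame: x ahead of the robot, y to its left, z up, the work surface at z = 0. Lengths are in m, angles in rad, forces in N, time in s.
With the tool pointing down it reaches from about 0.375 to 0.825 m from the base axis. Payload 5.5 kg.
Tool frame: the origin (TCP) lies on the centre line of the jaws, within the pads' length; the fingertips stand 19 mm ahead of it and the grasp point (between the pads) is the TCP (manip.tcp_to_tips is the distance from the TCP to the fingertips, in m); x points along the fingers, y is the direction in which the jaws open and shut, and the axes are right-handed (so a half turn about x gives the same grasp; the last joint's range is limited). The gripper opens to 85 mm and grips with 20 to 120 N. Pads are 22 mm wide; open, the fingers measure 114 mm over their backs; the gripper's body (76 mm by 85 mm) begins 54 mm behind the grasp point. The pads swing forward as they close: fully open they stand 13 mm farther back than shut.
Start: joints at [1.266, 0.314, -0.047, 1.21, 0, 1.571], TCP at [0.18, 0.572, 0.25] pointing down, gripper open.
Joint ranges: [-2.67, 2.67], [-0.69, 1.73], [-1.03, 1.25], [-2.08, 2.16], [-1.42, 1.45], [-3.14, 3.14]. Speed limits (rad/s): [2.39, 2.39, 3.01, 3.14, 3.14, 3.14].

INTERFACE

Orientations are given as [roll, pitch, yaw] about the fixed x, y, z axes, in that order (R = Rz(yaw) Ry(pitch) Rx(roll)).
In Python, from plant import manip gives the robot as it stands.
- The arm moves only by the shell command python3 -m pendant 'ROWS' [FORCE]. ROWS is JSON, a list that holds one entry, the list of rows, each a list of 7 numbers: the shift along the world's x, y, z in cm, then the turn, a rotation vector about the world's x, y, z in degrees, then the closure in counts, from 0 (fully open) to 255 (shut). A call has 1 to 12 rows; each row shifts and turns the commanded pose from where the row before left it; what a row does not reach is not made up. A row lasts 1/8 s, in which the tool goes at most 62.5 mm and 10.7 degrees, less where a joint would pass 70% of its speed; a pose out of reach is approached as far as the arm can. A call is refused whole if a number of a shift passes 6.25 or a number of a turn 10.7, either way. A call with a gripper value outside its range is refused whole. The fingers move at their own pace and stop on an object; FORCE is the grip in N (left out, the last holds). Time passes only in rows, so rows that do not move let the fingers close. It gives the time, the measured TCP pose, the force and the opening at its end, in the units of the state.
- manip.sense(): the state, without advancing time (a new reading comes with each control period).
- manip.read_camera(name): name is "scene" or "top" or "wrist"; returns (picture, depth): 384x512x3 uint8, red, green, blue; 384x512 float32, m along the optical axis (not along the pixel's ray), 0 where there is no reading.
- manip.camera_model(name): a dict with "intrinsics" (3x3 intrinsics, pixels), "R" (3x3) and "t" (3): a world point X has camera coordinates R X + t. Camera axes: x right, y down, z forward; pixel columns grow to the right and rows downward; lengths in m; the calibration is good to about 2 mm. A picture is of the moment at which its call begins: read the wrist's pose just before it. camera_model takes no time and is no camera call; for the wrist camera it gives the pose at the moment of the call.
- manip.close_job(): hands the job in, once; it reports no verdict.
The state is a dict: "clock": time; "joints": joint angles; "joint_velocities": joint speeds; "tau": joint torques, N m; "tcp_pos": TCP position; "ee_rot": TCP orientation; "contact_force": force on the tool from outside, world axes, zero at the start; "torque": the same for the moment, N m; "width": opening from 0.0 (shut) to 1.0 (fully open).
Only numpy, scipy, OpenCV 4.12 (cv2) and the standard library are available. Lean on these libraries where they do the work, as an engineer would, in place of code of your own. Each camera call takes 0.05 s, during which the arm holds its last target.

TASK

The white cover strip on the sloping face of the desk trunking has only been laid on. Take the hand roller out of its stand and roll the strip down firmly from end to end, with the wheel squarely flat on the sloping face, until the strip is fully home along its whole length, flush with the outlet plates. Press the strip with the roller only, never with the gripper, then put the roller back in its stand, and leave the tissue box, the eye-drop bottle and the occluder where they are.

Things in the scene. Friction and masses are not known exactly. Their poses are not given: they have to be found in the camera images.
- trunking: Grey trunking fixed to the desk: 388 mm long along y, 120 mm deep (x -65 to +55 mm), 75 mm high. Its front (-x) is a 22 mm upright lip, above it a 100 mm wide flat face slopes up and back at 32 degrees to a level top. At each end of the strip a fixed white outlet plate (round socket, 56 x 50 mm, 3 mm thick) continues it. Origin: centre of its underside, z up. It stands differently each time.
- cover_strip: White cover strip on the sloping face, 252 mm long (along y), 50 mm wide (along x), 3 mm thick. Origin: on the bare face under the middle of the strip, 23 mm before (-x) and 48.5 mm above the trunking's origin; it does not move with the strip. z points squarely out of the face (32 degrees from vertical, towards the robot's side at yaw 0), x up the slope, y along the strip.
- strip_home (a point): Middle of the strip's outer surface where it lies when fully home: 3 mm along z from cover_strip's origin, same axes. At the start the strip stands about 3 to 6 mm proud, unevenly. Scored across every 18 mm, it gives way module by module and stays where pushed. A module's clip needs about 5 N: 10 to 15 N on the roller seats it, a light touch does not. A seated strip yields 0.5 mm more per 10 N.
- roller_grip (a point): Hand roller, 0.26 kg, 118 mm high, upright in its stand at the start. This point is the centre of its square wooden grip, 26 x 26 mm and 58 mm long along z (29 mm either way from here); z runs along the grip away from the wheel. Below the grip is a black round guard disc, 80 mm across and 4 mm thick: its upper side 29 mm, its underside 33 mm below this point.
- roller: The same roller; this origin is the lowest point of its wheel's tread, 89 mm below the grip's centre; same axes. Dark rubber wheel 40 mm in diameter, 38 mm wide, turning freely on an axle along x, 20 mm above this origin, in a steel fork 49 mm wide along x and 18 mm along y. It rolls along its y.
- roller_wheel (a joint): How far the roller's wheel has turned on its axle since the start, in rad, either sign (1 rad is 20 mm of rolling).
- stand: Grey plastic stand fixed to the desk: an open-topped box, opening 62 mm (x) by 56 mm (y), walls 5 mm, rim 66 mm above the desk, on a 110 x 104 mm foot. Origin: centre of its underside, z up. The roller's wheel and fork hang in it, the guard disc rests on the rim: grip's centre 99 mm above the desk over this origin, the roller's x along the stand's x (either way round fits).
- tissue_box: Loose paper tissue box, 120 x 120 x 85 mm. Origin: centre of its underside. Not part of the job.
- drop_bottle: Loose small white plastic eye-drop bottle, 32 mm in diameter, 75 mm high. Origin: centre of its underside. Not part of the job.
- occluder: Loose black eye occluder paddle lying on the desk: a disc 72 mm across, 6 mm thick, with a handle, 178 mm long in all along its x. Origin: on its underside, 65 mm from the disc's centre. Not part of the job.
- clip0 (a joint): How far the cover strip stands proud of its home position at its module centred -117 mm along y of cover_strip, in m; 0 = fully home.
- clip1 (a joint): How far the cover strip stands proud of its home position at its module centred -99 mm along y of cover_strip, in m; 0 = fully home.
- clip2 (a joint): How far the cover strip stands proud of its home position at its module centred -81 mm along y of cover_strip, in m; 0 = fully home.
- clip3 (a joint): How far the cover strip stands proud of its home position at its module centred -63 mm along y of cover_strip, in m; 0 = fully home.
- clip4 (a joint): How far the cover strip stands proud of its home position at its module centred -45 mm along y of cover_strip, in m; 0 = fully home.
- clip5 (a joint): How far the cover strip stands proud of its home position at its module centred -27 mm along y of cover_strip, in m; 0 = fully home.
- clip6 (a joint): How far the cover strip stands proud of its home position at its module centred -9 mm along y of cover_strip, in m; 0 = fully home.
- clip7 (a joint): How far the cover strip stands proud of its home position at its module centred +9 mm along y of cover_strip, in m; 0 = fully home.
- clip8 (a joint): How far the cover strip stands proud of its home position at its module centred +27 mm along y of cover_strip, in m; 0 = fully home.
- clip9 (a joint): How far the cover strip stands proud of its home position at its module centred +45 mm along y of cover_strip, in m; 0 = fully home.
- clip10 (a joint): How far the cover strip stands proud of its home position at its module centred +63 mm along y of cover_strip, in m; 0 = fully home.
- clip11 (a joint): How far the cover strip stands proud of its home position at its module centred +81 mm along y of cover_strip, in m; 0 = fully home.
- clip12 (a joint): How far the cover strip stands proud of its home position at its module centred +99 mm along y of cover_strip, in m; 0 = fully home.
- clip13 (a joint): How far the cover strip stands proud of its home position at its module centred +117 mm along y of cover_strip, in m; 0 = fully home.
Things that resemble listed ones, but are neither listed nor needed, are in the scene too. Leave any green or pink look-alike of the roller alone.

How it is judged:
On the way, in this order (a step that is already met when the one before it is completed fails the run):
1. the roller is lifted out of its stand (z of roller_grip in the frame of stand above 0.15 m), for 0.1 s.
2. the roller's wheel, pressed on the strip, has rolled at least 50 mm along it (contact force between roller and cover_strip above 2 N and (value of joint roller_wheel above 2.5 rad or value of joint roller_wheel below -2.5 rad)).
3. the strip is home along its whole length (value of joint each of clip0, clip1, clip2, clip3, clip4, clip5, clip6, clip7, clip8, clip9, clip10, clip11, clip12, clip13 below 0.0015 m), for 0.2 s.
At the end, for the whole second after the job is handed in: At all fourteen modules the strip stands less than 1.5 mm proud of home; the roller is back in its stand, upright within 7 degrees, its guard resting on the rim (grip centre 93 to 104 mm above the desk and within 14 mm of the stand's middle), at rest (all of step 3 and horizontal distance between roller_grip and stand below 0.014 m and z of roller_grip in the frame of stand between 0.093 and 0.104 m and angle between roller's own z axis and vertical below 0.12 rad and linear speed of roller below 0.02 m/s); the robot touches nothing.
It fails at once if the gripper or arm presses on the strip (over 2 N) (contact force between any of the fingers, the arm and cover_strip above 2 N).
It fails at once if the roller presses on the strip (over 3 N) while not flat on it: its axis more than 11 degrees from square to the sloping face (contact force between roller and cover_strip above 3 N and angle between the z axis of roller and the z axis of cover_strip, either way round above 0.2 rad).
It fails at once if the tissue box is shifted by more than 20 mm (distance of tissue_box from where it was at the start of the episode above 0.02 m).
It fails at once if the eye-drop bottle is shifted by more than 20 mm (distance of drop_bottle from where it was at the start of the episode above 0.02 m).
It fails at once if the occluder is shifted by more than 20 mm (distance of occluder from where it was at the start of the episode above 0.02 m).
It also fails if it takes over 58 s, if anything falls off the work surface, if the arm or the gripper's body presses on something with over 40 N, if the wrist force passes 120 N, or if a joint passes its speed limit or range.

## Working session

There is one attempt and no reset: what is moved stays moved. The work goes in short steps, Python scripts to look and compute and a shell command to move; the robot and the scene stay as the last step left them, time stands still between calls to the robot, and variables do not carry over. Pictures are saved under pics/ and viewed, and the job is handed in when it is done.

```bash
ls; mkdir -p pics; python3 - <<'E'
from plant import manip
import cv2, numpy as np
s=manip.sense(); print(s)
for n in ["scene","top","wrist"]:
    m=manip.camera_model(n)
    p,d=manip.read_camera(n)
    cv2.imwrite(f"pics/{n}0.png",p[:,:,::-1]); np.savez(f"pics/{n}0.npz",p=p,d=d,K=m["intrinsics"],R=m["R"],t=m["t"])
    print(n,m)
E
```

```text
pics
{'clock': 0.0, 'joints': array([ 1.26598192e+00,  3.14241123e-01, -4.80711922e-02,  1.21019482e+00,
        4.04411670e-05,  1.57080640e+00]), 'joint_velocities': array([ 8.69999207e-04, -4.36765975e-04, -2.03822493e-03, -6.72895995e-04,
       -3.82161591e-05,  1.97404808e-04]), 'tau': array([-7.03033602e-04, -5.39594722e+01,  3.39745045e+01,  1.94585253e-02,
       -1.23734135e-04, -6.78478585e-06]), 'tcp_pos': array([0.17989525, 0.57182921, 0.24942894]), 'ee_rot': array([-1.5944205 ,  1.56908504, -1.89924501]), 'contact_force': array([0.27010009, 0.2829823 , 1.65402938]), 'torque': array([ 0.0051068 , -0.03648425, -0.00775658]), 'width': 1.000965423657166}
scene {'intrinsics': array([[428.58231905,   0.        , 253.30714002],
       [  0.        , 428.58231905, 190.20257185],
       [  0.        ,   0.        ,   1.        ]]), 'R': array([[-0.72221516,  0.69145093,  0.01734574],
       [ 0.42442278,  0.4628292 , -0.77823803],
       [-0.54614152, -0.55469338, -0.62772979]]), 't': array([ 0.44075061, -0.12605074,  1.45760745])}
top {'intrinsics': array([[366.28140106,   0.        , 256.76829817],
       [  0.        , 366.28140106, 187.61348539],
       [  0.        ,   0.        ,   1.        ]]), 'R': array([[ 0.03236543, -0.99945701, -0.00617843],
       [-0.97114615, -0.02998607, -0.23659247],
       [ 0.23627874,  0.01365757, -0.97158933]]), 't': array([-0.07132164,  0.52727927,  1.14003675])}
wrist {'intrinsics': array([[342.84121829,   0.        , 253.34504046],
       [  0.        , 342.84121829, 194.48312457],
       [  0.        ,   0.        ,   1.        ]]), 'R': array([[ 0.30024119,  0.95386276, -0.00103096],
       [ 0.90795856, -0.28546063,  0.30679549],
       [ 0.2923465 , -0.09304871, -0.9517749 ]]), 't': array([-0.60031561, -0.03995011,  0.37989464])}
```

View pics/scene0.png

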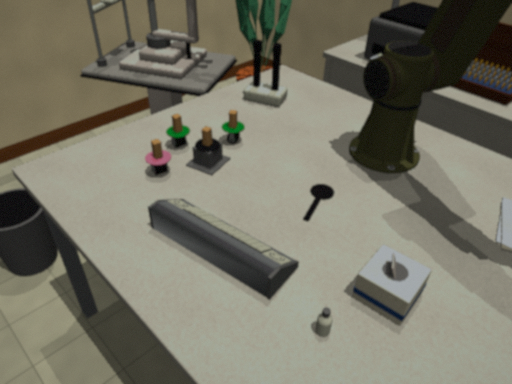

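View pics/top0.png

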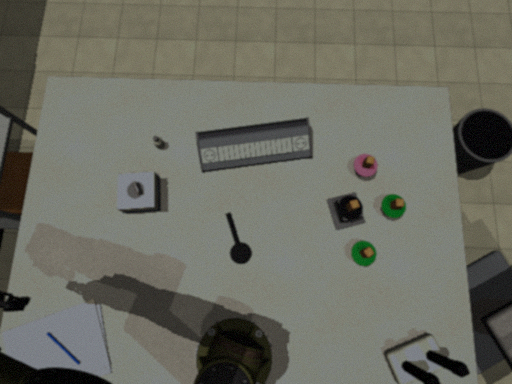

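View pics/wrist0.png

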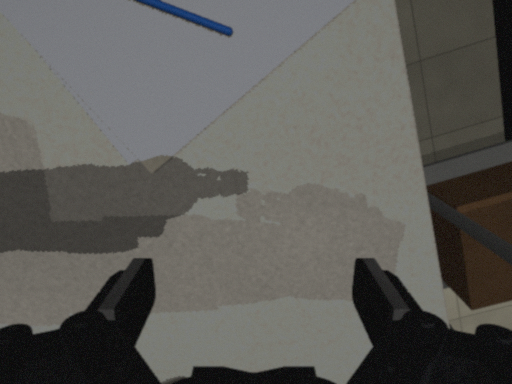

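The top view shows the trunking at about (255,145), with its sloping face towards the robot. The stand with the black-guard roller is at (348,208), with green and pink look-alikes at (366,165), (394,207) and (364,253). The occluder is at (238,250), the tissue box at (138,190) and the bottle at (160,142).

```bash
cat > h.py <<'E'
import numpy as np, cv2
def load(n):
    z=np.load(f"pics/{n}.npz"); return z["p"],z["d"],z["K"],z["R"],z["t"]
def pts(u,v,d,K,R,t):
    u=np.asarray(u,float);v=np.asarray(v,float)
    c=np.stack([(u-K[0,2])/K[0,0]*d,(v-K[1,2])/K[1,1]*d,d],-1)
    return (c-t)@R
def cloud(n):
    p,d,K,R,t=load(n); v,u=np.mgrid[:384,:512]; return p,d,pts(u,v,d,K,R,t)
def ray(u,v,z,K,R,t):
    u=np.asarray(u,float);v=np.asarray(v,float)
    r=np.stack([(u-K[0,2])/K[0,0],(v-K[1,2])/K[1,1],np.ones_like(u)],-1)@R
    o=-R.T@t; s=(z-o[2])/r[...,2]; return o+r*s[...,None]
E
python3 - <<'E'
from h import *
p,d,P=cloud("top0")
im=cv2.cvtColor(p,cv2.COLOR_RGB2BGR)
a=cv2.resize(im[95:190,185:330],None,fx=5.5,fy=5.5,interpolation=cv2.INTER_CUBIC); cv2.imwrite("pics/ztr.png",cv2.convertScaleAbs(a,alpha=1.6))
a=cv2.resize(im[140:280,310:420],None,fx=4.2,fy=4.2,interpolation=cv2.INTER_CUBIC); cv2.imwrite("pics/zst.png",cv2.convertScaleAbs(a,alpha=1.8))
ps=cv2.resize(cv2.cvtColor(load("scene0")[0],cv2.COLOR_RGB2BGR)[100:180,130:260],None,fx=6,fy=6,interpolation=cv2.INTER_CUBIC); cv2.imwrite("pics/zsc.png",cv2.convertScaleAbs(ps,alpha=1.6))
# sloped face fit: points with z 0.025..0.075 within trunking bbox
bb=np.zeros(d.shape,bool); bb[110:180,185:325]=True
z=P[...,2]
m=bb&(d>0)&(z>0.03)&(z<0.068)
X=P[m]; 
# plane fit ransac
rng=np.random.default_rng(0);best=None
for _ in range(500):
    q=X[rng.choice(len(X),3,False)]; n=np.cross(q[1]-q[0],q[2]-q[0]); 
    if np.linalg.norm(n)<1e-6: continue
    n/=np.linalg.norm(n); e=abs((X-q[0])@n)<0.002
    if best is None or e.sum()>best.sum(): best=e
Y=X[best]; c=Y.mean(0); n=np.linalg.svd(Y-c,full_matrices=False)[2][2]; n*=np.sign(n[2])
print(best.sum(),len(X),c,n,"tilt",np.degrees(np.arccos(n[2])),"yaw",np.degrees(np.arctan2(-n[1],-n[0])))
# footprint rect of trunking
m=bb&(d>0)&(z>0.012)
r=cv2.minAreaRect((P[m][:,:2]*1000).astype(np.float32)); print("tr rect",r)
m=bb&(d>0)&(abs(z-0.075)<0.004)
r=cv2.minAreaRect((P[m][:,:2]*1000).astype(np.float32)); print("top rect",r, P[m].mean(0))
# wood tops
hsv=cv2.cvtColor(p,cv2.COLOR_RGB2HSV)
print(d[208,348],P[208,348],P[205,352],P[300,150],hsv[205,352],hsv[200,375])
E
```

```text
897 2307 [ 0.67632588 -0.04052084  0.05642042] [-0.38016946 -0.06278046  0.92278372] tilt 22.66350330806374 yaw 9.377087498000229
tr rect ((687.7339477539062, -39.287200927734375), (125.36305236816406, 388.6424255371094), 9.844442367553711)
top rect ((714.6038208007812, -34.872528076171875), (68.01667022705078, 387.4111633300781), 9.406364440917969) [ 0.7249005  -0.03122214  0.07432635]
1.1571761 [ 0.46520394 -0.34523674  0.09063842] [ 0.46765714 -0.34865506  0.12829487] [ 0.16089414  0.27872196 -0.0006278 ] [ 16 145 120] [ 19  35 115]
```

```bash
ls pics
```

```text
scene0.npz
scene0.png
top0.npz
top0.png
wrist0.npz
wrist0.png
zsc.png
zst.png
ztr.png
```

View pics/ztr.png

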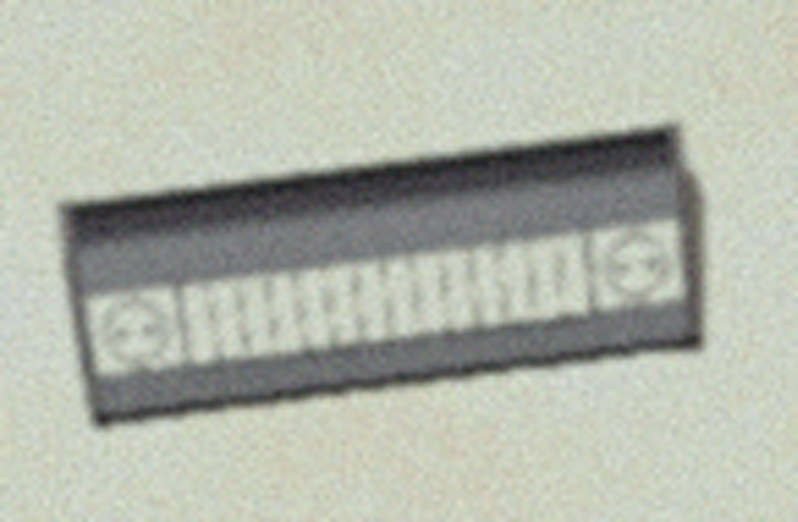

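View pics/zst.png

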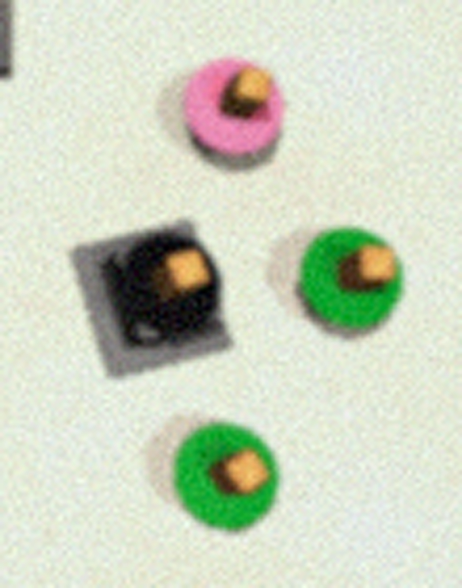

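View pics/zsc.png

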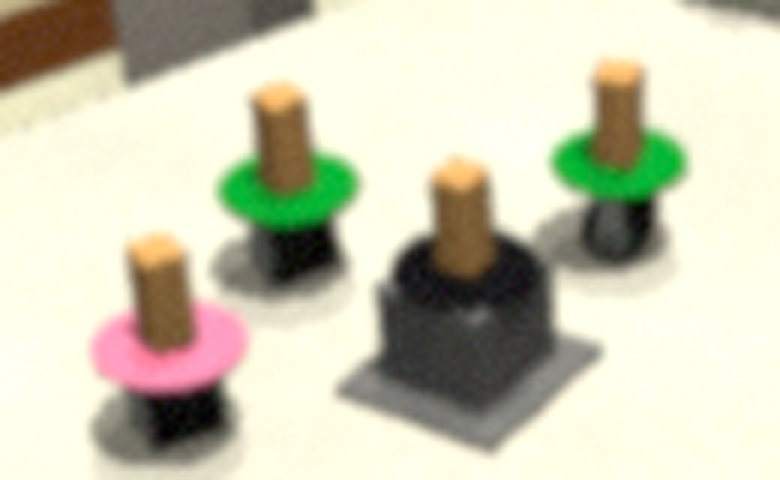

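```bash
python3 - <<'E'
from h import *
for n,(u0,u1,v0,v1) in {"top0":(335,365,190,225),"scene0":(195,225,120,150)}.items():
    p,d,K,R,t=load(n); hsv=cv2.cvtColor(p,cv2.COLOR_RGB2HSV)
    P=cloud(n)[2]
    sub=np.zeros(d.shape,bool); sub[v0:v1,u0:u1]=1
    w=sub&(hsv[...,0]>8)&(hsv[...,0]<24)&(hsv[...,1]>90)
    print(n,w.sum(), hsv[...,2][w].max())
    b=w&(hsv[...,2]>0.72*hsv[...,2][w].max())
    v,u=np.nonzero(b); print(b.sum(),u.mean(),v.mean(), ray(u.mean(),v.mean(),0.128,K,R,t), np.median(P[b],0))
# foot: grey pixels low around stand, by depth
p,d,P=cloud("top0")
z=P[...,2]; sub=np.zeros(d.shape,bool); sub[180:240,318:378]=1
for lo,hi in((0.003,0.015),(0.055,0.08)):
    m=sub&(z>lo)&(z<hi); print(lo,m.sum(),np.median(z[m]))
    r=cv2.minAreaRect((P[m][:,:2]*1000).astype(np.float32)); print(r)
m=sub&(z>0.003); print(cv2.minAreaRect((P[m&(z<.05)][:,:2]*1000).astype(np.float32)))
s0=np.load("pics/wrist0.npz")
from plant import manip
from scipy.spatial.transform import Rotation as Ro
s=manip.sense(); print(Ro.from_euler('xyz',s['ee_rot']).as_matrix(), -s0["R"].T@s0["t"])
E
```

```text
top0 144 137
49 354.265306122449 203.42857142857142 [ 0.4728395  -0.35579931  0.128     ] [ 0.47181643 -0.35513565  0.12723112]
scene0 174 166
31 205.93548387096774 128.7741935483871 [ 0.47474314 -0.35496203  0.128     ] [ 0.47547089 -0.35409211  0.12824151]
0.003 478 0.005111005491991822
((478.6164855957031, -364.94940185546875), (203.57833862304688, 198.1437530517578), 1.9591251611709595)
0.055 406 0.06878846655193928
((473.4097595214844, -355.9237060546875), (77.3412094116211, 79.2502212524414), 15.336085319519043)
((478.6164855957031, -364.94940185546875), (203.57833862304688, 198.1437530517578), 1.9591251611709595)
[[-3.67160150e-04  3.00099814e-01  9.53907735e-01]
 [-1.18029652e-03  9.53907005e-01 -3.00100038e-01]
 [-9.99999236e-01 -1.23607875e-03  3.97012600e-06]] [0.10545165 0.59656323 0.3732118 ]
```

```bash
python3 -m pendant '[[[4,-4.5,0,0,0,5,0],[4,-4.5,0,0,0,5,0],[4,-4.5,0,0,0,5,0],[4,-4.5,0,0,0,5,0],[4,-4.5,0,0,0,5,0],[4,-4.5,0,0,0,5,0],[2,-5,0,0,0,0,0],[2,-5,0,0,0,0,0],[2,-5,0,0,0,0,0]]]'; python3 -c "
from plant import manip; print(manip.sense()['joints'])"
```

```text
clock: 1.27
tcp_pos: [0.4804, 0.1506, 0.2501]
ee_rot: [3.065, 1.571, -2.999]
contact_force: [0.8, -0.3, -0.2]
width: 0.997
[ 3.03749643e-01  1.32500019e-01 -2.76183379e-01  1.16229150e+00
  2.90445576e-05  8.49895886e-02]
```

```bash
python3 -m pendant '[[[0.5,-5,0,0,0,0.5,0],[0.5,-5,0,0,0,0.5,0],[0.5,-5,0,0,0,0.5,0],[0,-5,0,0,0,0.5,0],[0,-5,0,0,0,0.5,0],[0,-5,0,0,0,0,0],[-0.5,-5,0,0,0,0,0],[-0.5,-5,0,0,0,0,0],[-0.5,-5,0,0,0,0,0],[-0.6,-5.7,0,0,0,0,0],[0,0,0,0,0,0,0],[0,0,0,0,0,0,0]]]'; python3 - <<'E'
from plant import manip
import cv2, numpy as np
print(manip.sense()['joints'])
m=manip.camera_model("wrist"); p,d=manip.read_camera("wrist")
cv2.imwrite("pics/wrist1.png",p[:,:,::-1]); np.savez("pics/wrist1.npz",p=p,d=d,K=m["intrinsics"],R=m["R"],t=m["t"])
E
```

```text
clock: 2.78
tcp_pos: [0.4736, -0.3544, 0.2498]
ee_rot: [1.957, 1.569, 2.219]
contact_force: [-0.2, -0.0, -0.4]
width: 1.001
[-6.42538507e-01  2.98834597e-01 -6.82579826e-02  1.20506667e+00
  3.92557930e-04 -9.04280963e-01]
```

View pics/wrist1.png

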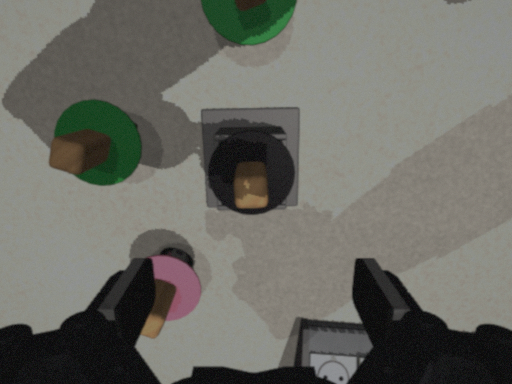

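The wrist view shows the stand at (250,155), almost square to the jaws, with the roller's wooden grip at (250,185). The trunking's end is at the bottom right.

```bash
python3 - <<'E'
from h import *
from plant import manip
from scipy.spatial.transform import Rotation as Ro
p,d,K,R,t=load("wrist1"); hsv=cv2.cvtColor(p,cv2.COLOR_RGB2HSV); P=cloud("wrist1")[2]
z=P[...,2]
sub=np.zeros(d.shape,bool); sub[90:230,190:310]=1
for lo,hi,nm in((0.002,0.02,"foot"),(0.06,0.078,"guard"),(0.123,0.135,"griptop")):
    m=sub&(d>0)&(z>lo)&(z<hi)
    m=cv2.morphologyEx(m.astype(np.uint8),cv2.MORPH_OPEN,np.ones((3,3)))>0
    r=cv2.minAreaRect((P[m][:,:2]*1000).astype(np.float32)); print(nm,m.sum(),np.median(z[m]),r)
s=manip.sense(); M=Ro.from_euler('xyz',s['ee_rot']).as_matrix(); print(M.round(3), np.degrees(np.arctan2(M[1,1],M[0,1])))
# foot edges by line
g=cv2.cvtColor(p,cv2.COLOR_RGB2GRAY)
m=sub&(hsv[...,1]<60)&(z>0.0025)
E
```

```text
foot 3268 0.006057220063594425 ((474.55487060546875, -355.7666931152344), (110.01834869384766, 104.06930541992188), 16.13115119934082)
guard 4672 0.06999254875618428 ((474.0832824707031, -355.45758056640625), (78.92058563232422, 79.2862319946289), 8.246474266052246)
griptop 1040 0.1275383818618871 ((473.97412109375, -355.5531311035156), (25.554290771484375, 25.310964584350586), 15.405618667602539)
[[-0.001 -0.26   0.966]
 [ 0.001  0.966  0.26 ]
 [-1.     0.001 -0.   ]] 105.05751230742153
```

```bash
python3 -m pendant '[[[0.05,-0.12,-3,0,0,0.7,0],[0,0,-3,0,0,0,0],[0,0,-3,0,0,0,0],[0,0,-3,0,0,0,0],[0,0,-2,0,0,0,0],[0,0,-0.9,0,0,0,0],[0,0,0,0,0,0,0],[0,0,0,0,0,0,255],[0,0,0,0,0,0,255],[0,0,0,0,0,0,255],[0,0,0,0,0,0,255],[0,0,0,0,0,0,255]]]' 100
```

```text
clock: 4.32
tcp_pos: [0.475, -0.3563, 0.102]
ee_rot: [-0.93, 1.569, -0.655]
contact_force: [-0.3, -0.0, 5.9]
width: 0.296
```

```bash
python3 -m pendant '[[[0,0,0,0,0,0,255],[0,0,1.5,0,0,0,255],[0,0,2,0,0,0,255],[0,0,3,0,0,0,255],[0,0,3,0,0,0,255],[0,0,3,0,0,0,255],[0,0,2,0,0,0,255],[0,0,0,0,0,0,255],[0,0,0,0,0,0,255]]]'; python3 - <<'E'
from plant import manip
import cv2, numpy as np
for n in ["wrist","top"]:
    m=manip.camera_model(n); p,d=manip.read_camera(n)
    cv2.imwrite(f"pics/{n}2.png",p[:,:,::-1]); np.savez(f"pics/{n}2.npz",p=p,d=d,K=m["intrinsics"],R=m["R"],t=m["t"])
E
```

```text
clock: 5.45
tcp_pos: [0.474, -0.3555, 0.2454]
ee_rot: [2.214, 1.569, 2.488]
contact_force: [0.1, 0.3, -3.9]
width: 0.294
```

View pics/wrist2.png

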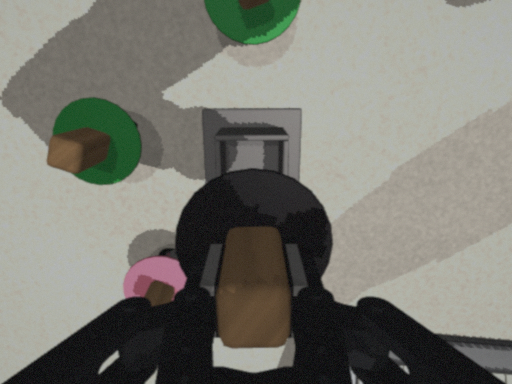

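```bash
python3 - <<'E'
from h import *
from plant import manip
from scipy.spatial.transform import Rotation as Ro
s=manip.sense(); M=Ro.from_euler('xyz',s['ee_rot']).as_matrix(); T=s['tcp_pos']
p,d,P=cloud("wrist2")
Q=(P-T)@M
m=np.zeros(d.shape,bool); m[165:300,170:335]=1
m&=(d>0)&(Q[...,0]>0.015)&(Q[...,0]<0.045)&(abs(Q[...,1])<.05)
X=Q[m]; x0=np.median(X[:,0]); k=abs(X[:,0]-x0)<0.004; X=X[k]
A=np.c_[X[:,1:],np.ones(len(X))]; c=np.linalg.lstsq(A,X[:,0],rcond=None)[0]
print("guard x = a*y+b*z+c",c,len(X)," ext y",X[:,1].min(),X[:,1].max(),"z",X[:,2].min(),X[:,2].max())
top=np.zeros(d.shape,bool); top[200:350,200:300]=1
hsv=cv2.cvtColor(p,cv2.COLOR_RGB2HSV)
w=top&(hsv[...,0]>5)&(hsv[...,0]<24)&(hsv[...,1]>60)&(d>0)
for v in (240,260,280,300,320,340): print(v,Q[v,255].round(4))
# trunking from top0: white pieces
p,d,K,R,t=load("top0"); P=cloud("top0")[2]
bb=np.zeros(d.shape,bool); bb[110:180,185:325]=True
z=P[...,2]
sl=bb&(d>0)&(z>0.03)&(z<0.07)
g=p.min(-1)
yaw=np.radians(9.7)
for it in range(3):
    e=np.array([np.cos(yaw),np.sin(yaw),0]);
    # lines: front foot edge, back top edge
    X=P[sl]; u=X@e
    A=np.c_[X,np.ones(len(X))]
    break
# profile: height vs along e
m=bb&(d>0)&(z>0.005)
u=P[m]@e
for a in np.arange(u.min(),u.max(),0.006):
    k=(u>=a)&(u<a+0.006); print(round(a+.003,4),k.sum(),np.median(P[m][k][:,2]).round(4))
E
```

```text
guard x = a*y+b*z+c [-0.00039369 -0.002654    0.03152159] 9766  ext y -0.03894848941110937 0.04021450591285188 z -0.04009055854200408 0.01736809562791232
240 [ 0.011   0.0013 -0.0135]
260 [-0.0065  0.0013 -0.0134]
280 [-0.0199  0.0012 -0.0129]
300 [-0.0265  0.0012 -0.0095]
320 [-0.026   0.0012 -0.0011]
340 [-0.0279  0.0012  0.0055]
0.5575 1 0.0065
0.5635 1 0.0052
0.5695 3 0.0061
0.5755 2 0.0061
0.5815 3 0.0056
0.5875 3 0.0052
0.5935 4 0.0067
0.5995 3 0.0053
0.6055 5 0.0066
0.6115 282 0.0185
0.6175 226 0.0251
0.6235 229 0.0291
0.6295 289 0.0349
0.6355 236 0.0433
0.6415 217 0.0471
0.6475 230 0.0507
0.6535 235 0.0547
0.6595 244 0.0583
0.6655 233 0.062
0.6715 167 0.0636
0.6775 219 0.0628
0.6835 248 0.0666
0.6895 230 0.0704
0.6955 215 0.0735
0.7015 184 0.0742
0.7075 206 0.0744
0.7135 184 0.0744
0.7195 191 0.0742
0.7255 193 0.0743
0.7315 80 0.0734
0.7375 1 0.0085
0.7435 0 nan
0.7495 0 nan
0.7555 0 nan
0.7615 1 0.0055
0.7675 1 0.0056
0.7735 2 0.0063
0.7795 4 0.0056
0.7855 2 0.0052
0.7915 0 nan
0.7975 0 nan
0.8035 1 0.006
0.8095 1 0.0054
0.8155 3 0.0057
0.8215 0 nan
0.8275 1 0.0054
0.8335 2 0.0058
  return _methods._mean(a, axis=axis, dtype=dtype,
  ret = ret.dtype.type(ret / rcount)
```

```bash
python3 -m pendant '[[[1.4,5.4,0,0,0,-1,255],[1.4,5.4,0,0,0,-1,255],[1.4,5.4,0,0,0,-1,255],[1.4,5.4,0,0,0,-1,255],[1.4,5.4,0,0,0,-1,255],[1.4,5.4,0,0,0,-1,255],[0,0,0,0,0,0,255],[0,0,0,0,0,0,255]]]'; python3 - <<'E'
from plant import manip
import cv2, numpy as np
print(manip.sense()['joints'])
for n in ["wrist"]:
    m=manip.camera_model(n); p,d=manip.read_camera(n)
    cv2.imwrite(f"pics/{n}3.png",p[:,:,::-1]); np.savez(f"pics/{n}3.npz",p=p,d=d,K=m["intrinsics"],R=m["R"],t=m["t"])
E
```

```text
clock: 6.55
tcp_pos: [0.558, -0.0319, 0.2454]
ee_rot: [-3.036, 1.569, -2.865]
contact_force: [0.3, -0.2, -2.2]
width: 0.288
[-5.67007574e-02  2.39516988e-01 -1.56277616e-01  1.17671040e+00
 -5.91315115e-04 -2.27541931e-01]
```

View pics/wrist3.png

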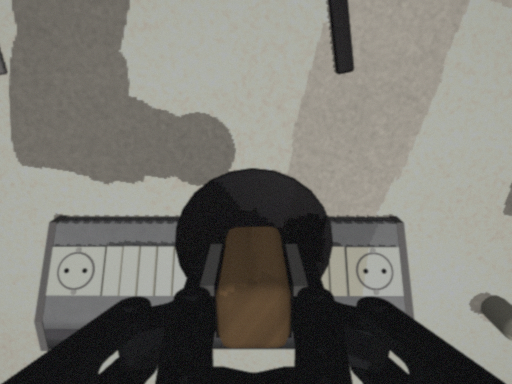

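The wrist view shows the trunking running left to right. Its lip is at row 218, the sockets are at (76,271) and (375,271), and the occluder handle is at (342,35). Next I measure the trunking from this picture's cloud.

```bash
python3 - <<'E'
from h import *
p,d,K,R,t=load("wrist3"); P=cloud("wrist3")[2]; z=P[...,2]
# front lip top edge: for columns, first row going down where z crosses .015
L=[]
for u in list(range(62,170,3))+list(range(345,398,3)):
    col=z[190:260,u]; k=np.nonzero((col>0.016)&(d[190:260,u]>0))[0]
    if len(k): L.append(P[190+k[0],u])
L=np.array(L); f=np.polyfit(L[:,1],L[:,0],1); r=L[:,0]-np.polyval(f,L[:,1]); k=abs(r)<.003; f=np.polyfit(L[k,1],L[k,0],1)
print("lip edge yaw",np.degrees(np.arctan(-f[0])),f,np.median(L[:,2]),k.sum(),r[k].std())
# bare slope
th=-np.arctan(-f[0]); 
yaw=np.arctan(-f[0]); e=np.array([np.cos(yaw),np.sin(yaw),0]); h=np.array([-np.sin(yaw),np.cos(yaw),0])
g=p.astype(int).min(-1)
a=P@e; b=P@h
for lo,hi in((330,360),(345,400)):pass
m=np.zeros(d.shape,bool); m[210:345,30:175]=1; m[210:345,335:415]=1; m&=(d>0)&(z>0.024)&(z<.072)
white=g>110
print(np.percentile(g[m],[5,25,50,75,95]))
for nm,mm in(("bare",m&(g<90)),("white",m&(g>125))):
    X=P[mm]; s=np.median(z[mm]-0.022-np.tan(np.radians(32))*(a[mm])); print(nm,mm.sum(),"a of z=.022:",-s/np.tan(np.radians(32)))
    A=np.c_[X[:,0],X[:,1],np.ones(len(X))]; 
    c=np.linalg.lstsq(A,X[:,2],rcond=None)[0]; n=np.array([-c[0],-c[1],1]);n/=np.linalg.norm(n); print("  tilt",np.degrees(np.arccos(n[2])),"yaw",np.degrees(np.arctan2(-n[1],-n[0])))
m2=m&(g>125); print("white a",np.percentile(a[m2],[1,99]),"b",b[m2].min(),b[m2].max(),np.percentile(b[m2],[0.3,99.7]))
m3=(d>0)&(z>0.04)&(z<.08); m3[:200]=0; print("trunk b", np.percentile(b[m3&(a<.72)],[0.2,99.8]), "lip a",np.median(L[k]@e))
for (u,v) in((76,271),(375,271)): print("sock",P[v,u],a[v,u],b[v,u])
E
```

```text
lip edge yaw 9.739025658109892 [-0.17163424  0.62058565] 0.017215832804087013 54 0.0003076067861378827
[ 91. 110. 136. 165. 170.]
bare 574 a of z=.022: 0.6111506797225627
  tilt 32.78317443176158 yaw 9.82932931233061
white 8697 a of z=.022: 0.6031766644698099
  tilt 31.0117057924874 yaw 9.26367889209505
white a [0.62999589 0.67373609] b -0.3415340887614677 0.04025506772798139 [-0.33959256  0.03930046]
trunk b [-0.34814053  0.0395657 ] lip a 0.6116702763834506
sock [ 0.69511089 -0.19503125  0.05301956] 0.6521016532525228 -0.30980602191092166
sock [0.64285058 0.11304443 0.05168804] 0.6527087990072828 0.0026702162319024595
```

```bash
python3 -m pendant '[[[0.57,2.35,-1,1.35,-7.885,0,255],[0.57,2.35,-1,1.35,-7.885,0,255],[0.57,2.35,-1,1.35,-7.885,0,255],[0.58,2.35,-1,1.36,-7.885,0,255],[0,0,-1.5,0,0,0,255],[0,0,-1.5,0,0,0,255],[0,0,-1.3,0,0,0,255],[0,0,0,0,0,0,255],[0,0,0,0,0,0,255],[0,0,0,0,0,0,255]]]' 120
cat > st.py <<'E'
from plant import manip
import numpy as np
from scipy.spatial.transform import Rotation as Ro
y=np.radians(9.74); e=np.array([np.cos(y),np.sin(y),0]);h=np.array([-np.sin(y),np.cos(y),0])
n=-np.sin(np.radians(32))*e+np.array([0,0,np.cos(np.radians(32))]); ux=np.cross(h,n)
O=np.array([.6710,-.0411,.0485])
s=manip.sense(); M=Ro.from_euler('xyz',s['ee_rot']).as_matrix()
w=s['tcp_pos']+M[:,0]*0.0915
q=w-O; print("clk %.2f tread in strip frame mm: up %.1f along %.1f above home %.1f"%(s['clock'],*(1000*np.array([q@ux,q@h,q@n-.003]))))
print("tool tilt err deg", np.degrees(np.arccos(-M[:,0]@n)).round(2),"comps up/along",np.degrees([M[:,0]@ux,M[:,0]@h]).round(2),"jaw",np.degrees(np.arcsin(M[:,1]@ux)).round(2))
F=s['contact_force']; print("F n,up,along",(F@n).round(1),(F@ux).round(1),(F@h).round(1),"w",s['width'],"j",s['joints'].round(2))
E
python3 st.py
```

```text
clock: 7.85
tcp_pos: [0.5821, 0.062, 0.1642]
ee_rot: [-0.0, 1.011, 0.169]
contact_force: [0.5, 0.1, -2.7]
width: 0.292
clk 7.85 tread in strip frame mm: up 1.9 along 116.6 above home 40.8
tool tilt err deg 0.08 comps up/along [ 0.07 -0.02] jaw 0.01
F n,up,along -2.6 -1.0 0.1 w 0.2916293021629268 j [ 0.08 -0.02 -0.82  0.21  0.05 -0.08]
```

```bash
python3 - <<'E'
from plant import manip
import cv2, numpy as np
for n in ["wrist","scene"]:
    p,d=manip.read_camera(n); cv2.imwrite(f"pics/{n}4.png",p[:,:,::-1])
    if n=="scene": cv2.imwrite("pics/scene4z.png",cv2.convertScaleAbs(cv2.resize(p[150:320,130:330,::-1],None,fx=3.5,fy=3.5,interpolation=2),alpha=1.5))
E
```

```text
(no output)
```

View pics/wrist4.png

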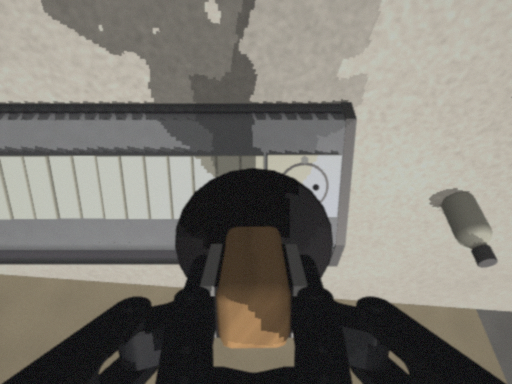

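View pics/scene4z.png

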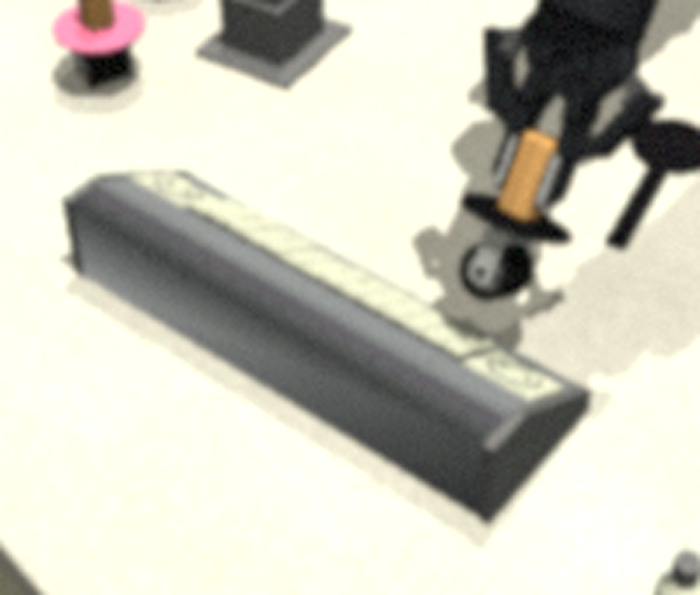

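```bash
python3 -m pendant '[[[0.53,0.1,-0.96,0,0,0,255],[0.53,0.1,-0.96,0,0,0,255],[0.53,0.09,-0.96,0,0,0,255],[0,0,0,0,0,0,255],[0.16,0.03,-0.25,0,0,0,255],[0.16,0.03,-0.25,0,0,0,255],[0,0,0,0,0,0,255]]]'; python3 st.py
```

```text
clock: 8.82
tcp_pos: [0.6006, 0.0656, 0.1295]
ee_rot: [-0.0, 1.012, 0.17]
contact_force: [-0.6, -0.4, -2.5]
width: 0.289
clk 8.82 tread in strip frame mm: up -0.6 along 117.1 above home 1.4
tool tilt err deg 0.01 comps up/along [ 0.01 -0.01] jaw 0.0
F n,up,along -1.8 -1.9 -0.3 w 0.2885266731719388 j [ 0.09  0.07 -0.83  0.12  0.04 -0.07]
```

```bash
python3 -m pendant '[[[0.08,0.014,-0.13,0,0,0,255],[0,0,0,0,0,0,255],[0,0,0,0,0,0,255]]]'; python3 st.py;  python3 -m pendant '[[[0.08,0.014,-0.13,0,0,0,255],[0,0,0,0,0,0,255],[0,0,0,0,0,0,255]]]'; python3 st.py
```

```text
clock: 9.2
tcp_pos: [0.6013, 0.0658, 0.1292]
ee_rot: [0.0, 1.011, 0.17]
contact_force: [-11.5, -0.9, 11.2]
width: 0.294
clk 9.20 tread in strip frame mm: up -0.1 along 117.2 above home 0.8
tool tilt err deg 0.06 comps up/along [0.06 0.01] jaw 0.01
F n,up,along 15.5 -3.8 1.0 w 0.29352501664107483 j [ 0.09  0.07 -0.83  0.11  0.04 -0.07]
clock: 9.57
tcp_pos: [0.6017, 0.066, 0.1291]
ee_rot: [0.001, 1.01, 0.171]
contact_force: [-27.1, -3.9, 28.5]
width: 0.294
clk 9.57 tread in strip frame mm: up 0.3 along 117.4 above home 0.4
tool tilt err deg 0.11 comps up/along [0.1  0.02] jaw 0.0
F n,up,along 38.7 -8.1 0.7 w 0.2941485754847541 j [ 0.09  0.07 -0.83  0.11  0.04 -0.07]
```

```bash
python3 -m pendant '[[[-0.065,-0.012,0.105,0,0,0,255],[-0.12,0.69,0,0,0,0,255],[0,0,0,0,0,0,255],[0,0,0,0,0,0,255]]]'; python3 st.py;  python3 -m pendant '[[[0.14,-0.79,0,0,0,0,255],[0.14,-0.79,0,0,0,0,255],[0.14,-0.79,0,0,0,0,255],[0.14,-0.79,0,0,0,0,255],[0,0,0,0,0,0,255]]]'; python3 st.py
```

```text
clock: 10.07
tcp_pos: [0.6001, 0.073, 0.129]
ee_rot: [0.001, 1.011, 0.171]
contact_force: [-14.1, -2.3, 12.6]
width: 0.288
clk 10.07 tread in strip frame mm: up -0.1 along 124.5 above home 0.6
tool tilt err deg 0.06 comps up/along [0.06 0.03] jaw -0.01
F n,up,along 18.3 -5.5 0.1 w 0.2880250268968461 j [ 0.1   0.07 -0.83  0.11  0.04 -0.06]
clock: 10.7
tcp_pos: [0.6061, 0.0409, 0.1295]
ee_rot: [0.001, 1.011, 0.17]
contact_force: [-14.7, -1.6, 15.1]
width: 0.292
clk 10.70 tread in strip frame mm: up 0.6 along 91.8 above home 0.7
tool tilt err deg 0.1 comps up/along [0.1 0. ] jaw 0.02
F n,up,along 20.6 -4.5 0.9 w 0.291974109901542 j [ 0.03  0.07 -0.82  0.12  0.07 -0.12]
```

```bash
python3 -m pendant '[[[0.14,-0.79,0,0,0,0,255],[0.14,-0.79,0,0,0,0,255],[0.14,-0.79,0,0,0,0,255],[0.14,-0.79,0,0,0,0,255],[0.14,-0.79,0,0,0,0,255],[0.14,-0.79,0,0,0,0,255],[0,0,0,0,0,0,255]]]'; python3 st.py
```

```text
clock: 11.58
tcp_pos: [0.615, -0.0067, 0.13]
ee_rot: [0.0, 1.009, 0.169]
contact_force: [-13.4, -0.9, 14.9]
width: 0.289
clk 11.57 tread in strip frame mm: up 1.6 along 43.4 above home 0.7
tool tilt err deg 0.17 comps up/along [ 0.16 -0.02] jaw 0.03
F n,up,along 19.8 -3.5 1.3 w 0.28898058658340164 j [-0.08  0.09 -0.8   0.13  0.13 -0.21]
```

```bash
python3 -m pendant '[[[0.13,-0.79,0,0,0,0,255],[0.13,-0.79,0,0,0,0,255],[0.13,-0.79,0,0,0,0,255],[0.13,-0.79,0,0,0,0,255],[0.13,-0.79,0,0,0,0,255],[0.13,-0.79,0,0,0,0,255],[0.13,-0.79,0,0,0,0,255],[0.13,-0.79,0,0,0,0,255],[0,0,0,0,0,0,255]]]'; python3 st.py
```

```text
clock: 12.7
tcp_pos: [0.6267, -0.0707, 0.1305]
ee_rot: [-0.004, 1.008, 0.165]
contact_force: [-6.2, -1.4, 9.3]
width: 0.288
clk 12.70 tread in strip frame mm: up 2.6 along -21.9 above home 0.9
tool tilt err deg 0.29 comps up/along [ 0.25 -0.14] jaw 0.0
F n,up,along 11.2 -0.4 -0.3 w 0.2878979255740149 j [-0.21  0.13 -0.75  0.16  0.2  -0.32]
```

```bash
python3 -m pendant '[[[0.12,-0.79,-0.07,0,0,0,255],[0.12,-0.79,-0.03,0,0,0,255],[0.12,-0.79,-0.01,0,0,0,255],[0.12,-0.79,-0.01,0,0,0,255],[0.13,-0.79,0,0,0,0,255],[0,0,0,0,0,0,255]]]'; python3 st.py
```

```text
clock: 13.45
tcp_pos: [0.6338, -0.1101, 0.1307]
ee_rot: [-0.004, 1.005, 0.166]
contact_force: [-7.6, -1.0, 13.0]
width: 0.29
clk 13.45 tread in strip frame mm: up 3.2 along -61.9 above home 0.8
tool tilt err deg 0.42 comps up/along [ 0.4  -0.13] jaw -0.04
F n,up,along 15.1 0.4 0.3 w 0.2901461193261515 j [-0.29  0.16 -0.72  0.18  0.24 -0.39]
```

```bash
python3 -m pendant '[[[0.09,-0.8,-0.05,0,0,0,255],[0.09,-0.8,-0.05,0,0,0,255],[0.1,-0.79,-0.03,0,0,0,255],[0.12,-0.79,-0.01,0,0,0,255],[0,0,0,0,0,0,255]]]'; python3 st.py
```

```text
clock: 14.08
tcp_pos: [0.6392, -0.1428, 0.1306]
ee_rot: [-0.008, 1.003, 0.162]
contact_force: [-5.4, -0.2, 13.7]
width: 0.292
clk 14.07 tread in strip frame mm: up 3.2 along -95.2 above home 0.9
tool tilt err deg 0.59 comps up/along [ 0.54 -0.24] jaw -0.1
F n,up,along 14.4 2.7 0.8 w 0.29169931006029404 j [-0.34  0.18 -0.68  0.2   0.26 -0.45]
```

```bash
python3 -m pendant '[[[0.11,-0.8,-0.04,0,0,0,255],[0.11,-0.8,-0.04,0,0,0,255],[0.12,-0.79,-0.03,0,0,0,255],[0.12,-0.79,-0.01,0,0,0,255],[0,0,0,0,0,0,255]]]'; python3 st.py; python3 - <<'E'
from plant import manip
import cv2, numpy as np
for n in ["wrist"]:
    m=manip.camera_model(n); p,d=manip.read_camera(n); cv2.imwrite(f"pics/{n}5.png",p[:,:,::-1]); np.savez(f"pics/{n}5.npz",p=p,d=d,K=m["intrinsics"],R=m["R"],t=m["t"])
E
```

```text
clock: 14.7
tcp_pos: [0.6445, -0.1749, 0.1303]
ee_rot: [-0.01, 1.001, 0.161]
contact_force: [-5.0, -1.4, 15.8]
width: 0.29
clk 14.70 tread in strip frame mm: up 3.0 along -127.9 above home 0.7
tool tilt err deg 0.7 comps up/along [ 0.64 -0.27] jaw -0.15
F n,up,along 16.1 4.0 -0.5 w 0.2895172274986164 j [-0.4   0.21 -0.64  0.22  0.29 -0.5 ]
```

View pics/wrist5.png

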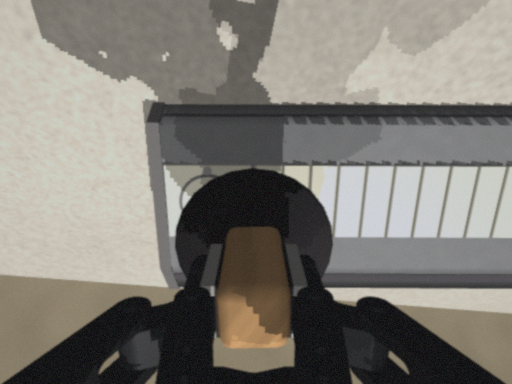

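```bash
cat > strip.py <<'E'
import sys
from h import *
p,d,K,R,t=load(sys.argv[1]); P=cloud(sys.argv[1])[2]
y=np.radians(9.74); e=np.array([np.cos(y),np.sin(y),0]);h=np.array([-np.sin(y),np.cos(y),0])
n=-np.sin(np.radians(32))*e+np.array([0,0,np.cos(np.radians(32))]); ux=np.cross(h,n)
O=np.array([.6710,-.0411,.0485]); q=P-O; a=q@ux; b=q@h; c=q@n
g=p.min(-1)
def rep(lo,hi,nm):
    m=(d>0)&(b>lo)&(b<hi)&(abs(a)<.018)&(abs(c)<.015)&(g>60)
    mb=(d>0)&(b>lo)&(b<hi)&(abs(c)<.008)&(((a>-.048)&(a<-.031))|((a>.031)&(a<.044)))
    if m.sum()>10: print(nm,m.sum(),"white above home mm %.2f"%(1000*np.median(c[m])-3),"bare %.2f"%(1000*np.median(c[mb])),mb.sum())
rep(-.178,-.132,"plate-")
for k in range(14):
    s=-.117+.018*k; rep(s-.0065,s+.0065,"clip%d"%k)
rep(.132,.178,"plate+")
E
python3 strip.py wrist5; echo; python3 strip.py wrist3
```

```text
plate- 676 white above home mm 0.83 bare 0.33 1935
clip1 75 white above home mm 0.33 bare 0.31 541
clip2 598 white above home mm 0.30 bare 0.31 537
clip3 999 white above home mm 0.30 bare 0.30 842
clip4 997 white above home mm 0.36 bare 0.33 837
clip5 994 white above home mm 0.34 bare 0.32 849
clip6 996 white above home mm 0.30 bare 0.32 853
clip7 1003 white above home mm 0.35 bare 0.34 847
clip8 1014 white above home mm 0.29 bare 0.34 860
clip9 428 white above home mm 0.25 bare 0.44 301

plate- 1520 white above home mm 0.82 bare 0.28 1260
clip0 441 white above home mm 4.46 bare 0.42 239
clip1 451 white above home mm 5.73 bare 0.32 191
clip2 453 white above home mm 5.28 bare 0.23 198
clip3 451 white above home mm 4.51 bare 0.26 209
clip4 217 white above home mm 4.76 bare nan 0
clip12 83 white above home mm 4.15 bare nan 0
clip13 439 white above home mm 4.21 bare 0.22 139
plate+ 1519 white above home mm 0.84 bare 0.26 712
  return _methods._mean(a, axis=axis, dtype=dtype,
  ret = ret.dtype.type(ret / rcount)
```

```bash
python3 -m pendant '[[[-0.5,-0.1,0.85,0,0,0,255],[-1.2,-0.2,2,0,0,0,255],[-1.3,-0.2,2.2,0,0,0,255],[-1.3,-0.2,2.2,0,0,0,255],[-1.3,-0.2,2.2,0,0,0,255],[-1.3,-2,1.0,0,0,0,255],[0,-2,0,0,0,0,255],[0,0,0,0,0,0,255]]]'; python3 st.py; python3 - <<'E'
from plant import manip
import cv2, numpy as np
for n in ["wrist"]:
    m=manip.camera_model(n); p,d=manip.read_camera(n); cv2.imwrite(f"pics/{n}6.png",p[:,:,::-1]); np.savez(f"pics/{n}6.npz",p=p,d=d,K=m["intrinsics"],R=m["R"],t=m["t"])
E
python3 strip.py wrist6 2>/dev/null
```

```text
clock: 15.75
tcp_pos: [0.5705, -0.2232, 0.2282]
ee_rot: [-0.0, 1.013, 0.168]
contact_force: [-0.1, 0.2, -2.3]
width: 0.287
clk 15.75 tread in strip frame mm: up -14.9 along -162.6 above home 126.7
tool tilt err deg 0.08 comps up/along [-0.02 -0.07] jaw 0.1
F n,up,along -1.9 -1.3 0.2 w 0.2870915151787411 j [-0.55  0.03 -0.58  0.52  0.36 -0.64]
plate- 339 white above home mm 0.75 bare 0.30 773
clip0 233 white above home mm 0.25 bare 0.46 221
clip1 390 white above home mm 0.32 bare 0.35 219
clip2 423 white above home mm 0.41 bare 0.35 323
clip3 423 white above home mm 0.30 bare 0.38 363
clip4 431 white above home mm 0.34 bare 0.39 360
clip5 426 white above home mm 0.37 bare 0.38 360
clip6 431 white above home mm 0.36 bare 0.37 359
clip7 426 white above home mm 0.40 bare 0.36 357
clip8 421 white above home mm 0.31 bare 0.35 359
clip9 431 white above home mm 0.32 bare 0.38 364
clip10 433 white above home mm 0.38 bare 0.41 366
clip11 427 white above home mm 0.43 bare 0.39 357
clip12 351 white above home mm 0.25 bare 0.26 212
```

View pics/wrist6.png

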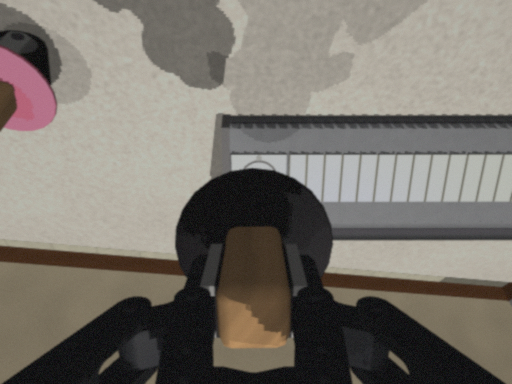

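```bash
python3 -m pendant '[[[0,0,2,-1.35,7.885,0,255],[-2.4,-3.3,0,-1.35,7.885,0,255],[-2.4,-3.3,0,-1.35,7.885,0,255],[-2.4,-3.3,0,-1.36,7.885,0,255],[-2.4,-3.4,0,0,0,6,255],[0,0,0,0,0,0,255],[0,0,0,0,0,0,255],[0,0,0,0,0,0,255]]]'; python3 - <<'E'
from plant import manip
import cv2, numpy as np
for n in ["wrist","top"]:
    m=manip.camera_model(n); p,d=manip.read_camera(n); cv2.imwrite(f"pics/{n}7.png",p[:,:,::-1]); np.savez(f"pics/{n}7.npz",p=p,d=d,K=m["intrinsics"],R=m["R"],t=m["t"])
from h import *
from scipy.spatial.transform import Rotation as Ro
s=manip.sense(); M=Ro.from_euler('xyz',s['ee_rot']).as_matrix(); T=s['tcp_pos']; print(M.round(4), np.degrees(np.arctan2(M[1,1],M[0,1])))
p,d,P=cloud("wrist7")
Q=(P-T)@M
m=np.zeros(d.shape,bool); m[165:300,170:335]=1
m&=(d>0)&(Q[...,0]>0.015)&(Q[...,0]<0.045)&(abs(Q[...,1])<.05)
X=Q[m]; x0=np.median(X[:,0]); X=X[abs(X[:,0]-x0)<.004]
A=np.c_[X[:,1:],np.ones(len(X))]; c=np.linalg.lstsq(A,X[:,0],rcond=None)[0]
print("guard",c,"ext y",X[:,1].min(),X[:,1].max(),"z",X[:,2].min(),X[:,2].max())
z=P[...,2]; m=(d>0)&(z>0.002)&(z<.02); m[:90]=0;m[230:]=0;m[:,:190]=0;m[:,315:]=0
m=cv2.morphologyEx(m.astype(np.uint8),cv2.MORPH_OPEN,np.ones((3,3)))>0
print(cv2.minAreaRect((P[m][:,:2]*1000).astype(np.float32)))
E
python3 strip.py top7 2>/dev/null
```

```text
clock: 16.8
tcp_pos: [0.4749, -0.3537, 0.2484]
ee_rot: [0.824, 1.57, 1.1]
contact_force: [-0.0, -0.2, -1.9]
width: 0.291
[[ 3.000e-04 -2.721e-01  9.623e-01]
 [ 1.000e-04  9.623e-01  2.721e-01]
 [-1.000e+00  0.000e+00  3.000e-04]] 105.78846802828865
guard [-0.00140862 -0.00282719  0.03227018] ext y -0.03872255966255085 0.040371234914747936 z -0.040347716236682415 0.017938149358736184
((459.8909606933594, -359.9029541015625), (79.75957489013672, 104.71309661865234), 16.823646545410156)
plate- 136 white above home mm 0.53 bare 0.10 111
clip0 41 white above home mm 0.42 bare 0.41 27
clip1 39 white above home mm -1.00 bare 0.71 30
clip2 40 white above home mm 0.03 bare -1.19 32
clip3 41 white above home mm 0.19 bare -0.10 33
clip4 37 white above home mm -0.08 bare 0.27 31
clip5 39 white above home mm -0.23 bare 0.79 32
clip6 43 white above home mm 0.57 bare -0.88 33
clip7 39 white above home mm 0.26 bare 0.58 32
clip8 37 white above home mm -0.18 bare -0.02 31
clip9 41 white above home mm -0.15 bare -0.23 35
clip10 41 white above home mm 0.70 bare -0.76 34
clip11 38 white above home mm -0.18 bare -0.01 33
clip12 40 white above home mm -0.26 bare -0.09 29
clip13 40 white above home mm -0.07 bare -0.54 32
plate+ 143 white above home mm 0.87 bare -0.28 116
```

View pics/wrist7.png

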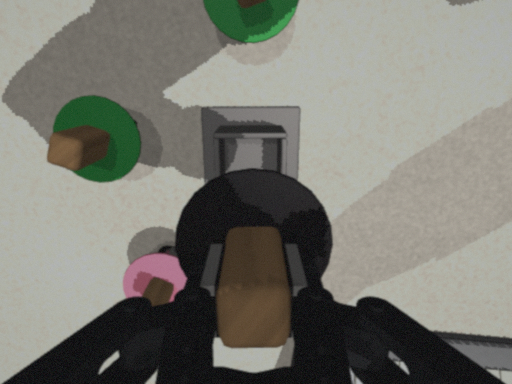

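View pics/top7.png

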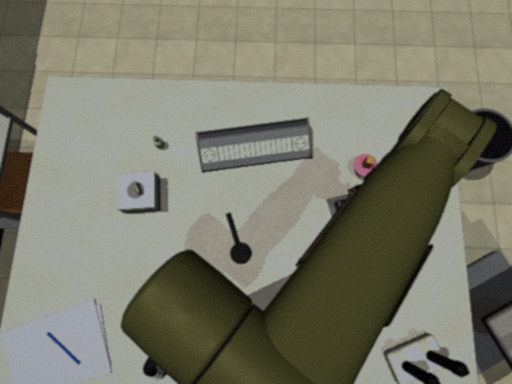

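```bash
python3 -m pendant '[[[-0.06,-0.19,0,0,0,0,255],[0,0,-2,0,0,0,255],[0,0,-2.5,0,0,0,255],[0,0,-2.5,0,0,0,255],[0,0,-2.5,0,0,0,255],[0,0,-2.5,0,0,0,255],[0,0,-1,0,0,0,255],[0,0,0,0,0,0,255],[0,0,0,0,0,0,255]]]'; python3 -m pendant '[[[0,0,-0.8,0,0,0,255],[0,0,-0.6,0,0,0,255],[0,0,0,0,0,0,255],[0,0,0,0,0,0,255]]]'
```

```text
clock: 18.02
tcp_pos: [0.4745, -0.357, 0.1198]
ee_rot: [-0.928, 1.569, -0.654]
contact_force: [0.1, -0.8, -2.9]
width: 0.285
clock: 18.52
tcp_pos: [0.4738, -0.3565, 0.1046]
ee_rot: [2.807, 1.571, 3.081]
contact_force: [-0.0, -0.0, -2.0]
width: 0.29
```

```bash
python3 -m pendant '[[[0,0,-0.2,0,0,0,255],[0,0,0,0,0,0,255],[0,0,0,0,0,0,255]]]'; python3 -m pendant '[[[0,0,-0.1,0,0,0,255],[0,0,0,0,0,0,255],[0,0,0,0,0,0,255]]]'
```

```text
clock: 18.9
tcp_pos: [0.4738, -0.3565, 0.1027]
ee_rot: [-1.21, 1.571, -0.935]
contact_force: [-0.0, -0.2, -3.6]
width: 0.293
clock: 19.27
tcp_pos: [0.4739, -0.3566, 0.1021]
ee_rot: [-0.92, 1.57, -0.646]
contact_force: [-2.5, 1.7, 3.2]
width: 0.291
```

Force has gone from -3.6 to +3.2 N, so the guard is on the rim. I release and back straight up.

```bash
python3 -m pendant '[[[0,0,0,0,0,0,180],[0,0,0,0,0,0,100],[0,0,0,0,0,0,0],[0,0,0,0,0,0,0],[0,0,0,0,0,0,0],[0,0,0,0,0,0,0],[0,0,1,0,0,0,0],[0,0,2,0,0,0,0],[0,0,4,0,0,0,0],[0,0,4,0,0,0,0],[0,0,4,0,0,0,0],[0,0,0,0,0,0,0]]]' 20; python3 -m pendant '[[[0,0,0,0,0,0,0],[0,0,0,0,0,0,0]]]'; python3 - <<'E'
from plant import manip
import cv2, numpy as np
from h import *
m=manip.camera_model("wrist"); p,d=manip.read_camera("wrist"); cv2.imwrite("pics/wrist8.png",p[:,:,::-1]); np.savez("pics/wrist8.npz",p=p,d=d,K=m["intrinsics"],R=m["R"],t=m["t"])
P=cloud("wrist8")[2]; z=P[...,2]
sub=np.zeros(d.shape,bool); sub[85:240,180:320]=1
for lo,hi,nm in((0.002,0.02,"foot"),(0.055,0.085,"guard"),(0.118,0.14,"griptop")):
    m=sub&(d>0)&(z>lo)&(z<hi); m=cv2.morphologyEx(m.astype(np.uint8),cv2.MORPH_OPEN,np.ones((3,3)))>0
    X=P[m]; c=np.linalg.lstsq(np.c_[X[:,:2]-X[:,:2].mean(0),np.ones(len(X))],X[:,2],rcond=None)[0]
    print(nm,m.sum(),np.median(z[m]),cv2.minAreaRect((X[:,:2]*1000).astype(np.float32)),"tilt",c[:2])
E
```

```text
clock: 20.78
tcp_pos: [0.4756, -0.3578, 0.2563]
ee_rot: [-0.92, 1.563, -0.646]
contact_force: [0.3, 0.0, -1.0]
width: 0.998
clock: 21.02
tcp_pos: [0.4732, -0.356, 0.2504]
ee_rot: [2.223, 1.569, 2.498]
contact_force: [0.6, 0.6, 0.8]
width: 1.001
foot 3240 0.006051626853693183 ((474.07275390625, -355.9268798828125), (109.01158142089844, 104.0831298828125), 16.212570190429688) tilt [-0.00160058  0.0002133 ]
guard 4710 0.07002021263713887 ((473.19244384765625, -355.73944091796875), (78.96795654296875, 79.11771392822266), 22.0025634765625) tilt [0.00081055 0.00369111]
griptop 1102 0.12744798567381171 ((473.24462890625, -355.8653564453125), (26.631851196289062, 25.94148826599121), 16.799808502197266) tilt [0.08506097 0.0179723 ]
```

View pics/wrist8.png

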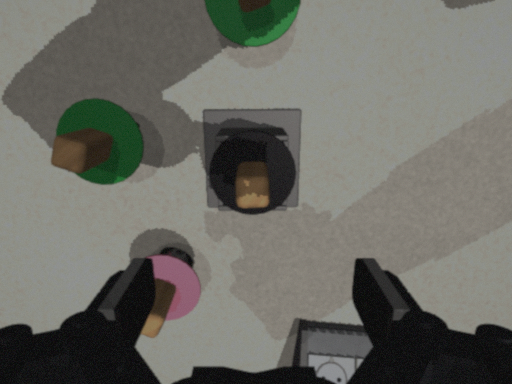

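The roller is back in its stand: guard top level at 70 mm and centred to about 1 mm, with the gripper clear above it.

```bash
python3 -c "
from plant import manip; print(manip.close_job())"
```

```text
the job is handed in; nothing more can be done
None
```

The strip is rolled fully home, the roller is back in its stand, and I handed the job in at about 21 s. I rolled the strip once, from its +y end to its -y end, with the wheel flat on the slope to within 0.7 degrees.

- **Force:** The reading along the roll was 11 to 21 N. While setting the height at the start it went up to about 39 N, and I backed off before rolling.
- **Strip:** In the wrist camera, clips 0 to 12 stand within about 0.5 mm of home, and the outlet plates read 0.75 to 0.85 mm on the same scale. Clip 13 was out of the wrist camera's view. Only the coarser top view covers it, and there it reads about 0 mm with roughly 1 mm of noise.
- **Roller:** Its guard rests level on the rim and its grip is about 1 mm from the stand's middle. The gripper is open and well clear above it.
- **Other objects:** The tissue box, bottle and occluder look unmoved in the top picture taken after rolling. I did not measure their positions.
- **Drift:** The wheel crept about 3 mm up the slope by the end of the pass despite my corrections, but stayed fully on the strip.

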